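# Box up the heavy nails and snap the lid home

## Robot

A 6-joint arm with a two-finger parallel gripper is mounted at the origin on the work surface. World frame = base frame: x ahead of the robot, y to its left, z up, the work surface at z = 0. Lengths are in m, angles in degrees, forces in N, time in s.
With the tool pointing down it reaches from about 0.3 to 0.75 m from the base axis. Payload 8.5 kg.
Tool frame: the origin (TCP) lies midway between the tips of the shut fingers; the grasp point (between the pads) lies 19 mm behind it; z points along the fingers, y is the line along which they close (so a half turn about z gives the same grasp; the last joint's range is limited). The gripper opens to 85 mm and grips with 20 to 120 N. Pads are 22 mm wide; open, the fingers measure 114 mm over their backs; the gripper's body (76 mm by 85 mm) begins 54 mm behind the grasp point. The pads swing forward as they close: fully open they stand 13 mm farther back than shut.
Start: joints at [-81.95, 21.807, 74.336, -0, 83.858, -12.336], TCP at [0.192, -0.516, 0.231] pointing down, gripper open.
Joint ranges: [-178.18, 178.18], [-50.72, 133.34], [12.68, 142.11], [-81.47, 261.47], [9.98, 163.14], [-165.26, 165.26]. Speed limits (degrees/s): [136.94, 136.94, 180, 180, 180, 180].

## Interface

Orientations are given as a 3x3 rotation matrix whose columns are the frame's x, y, z axes.
In Python, from rig import env, viewer, recognise, pinpoint gives the robot as it stands.
- The arm moves only by the tool move_arm, never from a script. Its argument "plan" is text: rows parted by semicolons, each of 7 numbers parted by spaces: the shift along the tool's x, y, z in m, then the turn, a rotation vector about the tool's x, y, z in rad, then the finger opening in m, from 0 to 0.0854. A call has 1 to 12 rows; each row shifts and turns the commanded pose from where the row before left it, along the tool's axes as they then stand; what a row does not reach is not made up. A row lasts 1/8 s, in which the tool goes at most 62.5 mm and 10.7 degrees, less where a joint would pass 70% of its speed; a pose out of reach is approached as far as the arm can. A call is refused whole if a number of a shift passes 0.0625 or a number of a turn 0.188, either way. A call with a gripper value outside its range is refused whole. The fingers move at their own pace and stop on an object; "grip_force" is the grip in N (left out, the last holds). Time passes only in rows, so rows that do not move let the fingers close. It gives the time, the measured TCP pose, the force, the opening and the grip force at its end, in the units of the state.
- env.observe(): the state, without advancing time (a new reading comes with each control period).
- viewer.get_image(name): name is "scene" or "top" or "wrist"; returns (picture, depth): 400x640x3 uint8, red, green, blue; 400x640 float32, m along the optical axis (not along the pixel's ray), 0 where there is no reading.
- viewer.calibration(name): a dict with "fx", "fy", "cx", "cy" (pixels), "k1" (the pictures are not rectified: a ray, as slopes to the right and down, at radius r is drawn at 1 + k1 r^2 times it, then the intrinsics apply), "R" (3x3) and "t" (3): a world point X has camera coordinates R X + t. Camera axes: x right, y down, z forward; pixel columns grow to the right and rows downward; lengths in m; the calibration is good to about 2 mm. A picture is of the moment at which its call begins: read the wrist's pose just before it. calibration takes no time and is no camera call; for the wrist camera it gives the pose at the moment of the call.
- env.close_job(): hands the job in; it is judged then, once.
Trained networks look in the newest picture that a camera, given by its name, has taken for a name from the list of things; names that differ only in an ending like _2 or _b are one class to them, and where a whole thing is asked for, a point or a joint stands for the part that bears it (a point fixed in the world has none). Each returns a list of dicts, best first, with "conf" (0 to 1); they miss things now and then, are a little off and sometimes report something else, mostly with a low value. They report only what shows in the picture. A call takes as long as a camera call.
- recognise(camera, name): "extent" ([centre column, centre row, width, height] in pixels, round what is visible of it).
- pinpoint(camera, name): "pixel" ([column, row] in pixels: a listed point, or the origin of a listed thing).
The state is a dict: "time_s": time; "q": joint angles; "qvel": joint speeds; "joint_efforts": joint torques, N m; "position": TCP position; "tool_rot": TCP orientation; "ft_force": force on the tool from outside, world axes, zero at the start; "wrist_torque": the same for the moment, N m; "grip_width": finger opening in m; "gripper_force": force on a finger pad.
Only numpy, scipy, OpenCV 4.12 (cv2) and the standard library are available. Lean on these libraries where they do the work, as an engineer would, in place of code of your own. Each camera call takes 0.05 s, during which the arm holds its last target. There are 200 camera calls.

## Task

Put the two long nails into the latch box, lying one in each of its two pockets, then set the lid on the box and press it down until the iron hasps at both ends snap over its edges and it sits fully home on the rim. Finish while still holding a steady, firm downward press (at least 10 N, but no hard ramming) on the snapped lid: do not let go of it or back off. Leave the short nail, the crock, the nail gauge and the scroll wrench where they are.

Things in the scene. Friction and masses are not known exactly. Their poses are not given: they have to be found in the camera images.
- box: Open wooden latch box fixed to the bench, 130 (x) x 110 (y) x 31 mm high; origin at the centre of its underside, z up. Walls and floor 8 mm thick. A 6 mm wide divider along x, 12 mm high over the floor, parts it into two pockets of 114 (x) x 44 (y) mm, 23 mm deep to the rim. A sprung iron hasp stands outside each short end (+x and -x)
- pocket_a (a point): centre of the floor of the box's +y pocket, 8 mm above the bench; axes as the box's
- pocket_b (a point): centre of the floor of the box's -y pocket, 8 mm above the bench; axes as the box's
- hasp_nose (a point): nose of the hasp at the box's +x end, 63.5 mm from the box's centre, 40 mm above the bench; the -x end has the same. Each hasp is 44 mm wide; its nose is a round bar 6 mm thick reaching in to 60.5 mm from the centre, above it a lead-in plate slopes up and outward (30 degrees from upright) to 56 mm above the bench and 72 mm from the centre; it yields outward on a spring
- lid: Loose wooden lid, about 0.2 kg, plug down on the bench; origin at the centre of the plug's underside, z up. Plate 128 (x) x 110 (y) mm from 9 to 15 mm above the origin, rounded iron beads on its short edges; below it a plug 108 x 84 x 9 mm for the box mouth (114 x 94 mm). Its x goes along the box's x, either way round. Fully home its origin is 22 mm above the box's, the plate on the rim
- lid_grip (a point): point in the lid's grip block (20 (x) x 56 (y) mm, from 15 to 45 mm above the lid's origin, centred), 34 mm above the lid's origin. Set on the box, the lid first stops on the hasps' slopes, its origin about 35 mm above the box's; pressing then takes a force rising to some 12 to 20 N within about 5 mm, which drops suddenly as the hasps snap over the beads; it is home 22 mm above the box's
- nail1: loose black iron nail, long: 95 mm, 10 mm square shank, lying along its x with the head (18 mm wide, 13 mm high) at -x and a tapered point at +x; about 70 g; origin at the middle of its length, on its underside
- nail2: second long nail, the same as nail1
- short_nail: short black iron nail to be left alone: 56 mm long, 10 mm shank, same form; origin at the middle of its length, on its underside
- crock: bystander: tan stoneware crock, 116 mm across, 115 mm high; origin at the centre of its underside
- gauge: bystander: flat bronze nail gauge, 50 x 140 x 6 mm with a row of holes; origin at the centre of its underside
- wrench: bystander: steel scroll wrench, a 14 mm round bar 220 mm long along its x with a two-pronged fork 54 mm wide at the +x end; origin on its underside, 137 mm from the handle's end

How it is judged (in metres and radians):
On the way, in this order (a step that is already met when the one before it is completed fails the run):
1. a long nail lies in one of the pockets (((x of nail1 in the frame of pocket_a between -0.022 and 0.022 m and y of nail1 in the frame of pocket_a between -0.02 and 0.02 m and z of nail1 in the frame of pocket_a below 0.016 m and angle between the x axis of nail1 and the x axis of box, either way round below 0.3 rad) or (x of nail1 in the frame of pocket_b between -0.022 and 0.022 m and y of nail1 in the frame of pocket_b between -0.02 and 0.02 m and z of nail1 in the frame of pocket_b below 0.016 m and angle between the x axis of nail1 and the x axis of box, either way round below 0.3 rad) or (x of nail2 in the frame of pocket_a between -0.022 and 0.022 m and y of nail2 in the frame of pocket_a between -0.02 and 0.02 m and z of nail2 in the frame of pocket_a below 0.016 m and angle between the x axis of nail2 and the x axis of box, either way round below 0.3 rad) or (x of nail2 in the frame of pocket_b between -0.022 and 0.022 m and y of nail2 in the frame of pocket_b between -0.02 and 0.02 m and z of nail2 in the frame of pocket_b below 0.016 m and angle between the x axis of nail2 and the x axis of box, either way round below 0.3 rad))), for 0.2 s.
2. both long nails lie in the box, one in each pocket ((((x of nail1 in the frame of pocket_a between -0.022 and 0.022 m and y of nail1 in the frame of pocket_a between -0.02 and 0.02 m and z of nail1 in the frame of pocket_a below 0.016 m and angle between the x axis of nail1 and the x axis of box, either way round below 0.3 rad) and (x of nail2 in the frame of pocket_b between -0.022 and 0.022 m and y of nail2 in the frame of pocket_b between -0.02 and 0.02 m and z of nail2 in the frame of pocket_b below 0.016 m and angle between the x axis of nail2 and the x axis of box, either way round below 0.3 rad)) or ((x of nail1 in the frame of pocket_b between -0.022 and 0.022 m and y of nail1 in the frame of pocket_b between -0.02 and 0.02 m and z of nail1 in the frame of pocket_b below 0.016 m and angle between the x axis of nail1 and the x axis of box, either way round below 0.3 rad) and (x of nail2 in the frame of pocket_a between -0.022 and 0.022 m and y of nail2 in the frame of pocket_a between -0.02 and 0.02 m and z of nail2 in the frame of pocket_a below 0.016 m and angle between the x axis of nail2 and the x axis of box, either way round below 0.3 rad)))), for 0.2 s.
3. the lid has snapped home under the hasps (z of lid in the frame of box between 0.018 and 0.025 m and horizontal distance between lid and box below 0.008 m and angle between lid's own z axis and vertical below 0.03 rad and angle between the x axis of lid and the x axis of box, either way round below 0.1 rad), for 0.2 s.
At the end, for the whole second after the job is handed in: Both long nails lie in the box, one per pocket; the lid is home (origin 18 to 25 mm above the box's, within 8 mm of its centre, level within 0.03 rad, lined up within 0.1 rad) and still pressed: over 3 N between fingers and lid, over 7 N between lid and box (all of step 3 and (((x of nail1 in the frame of pocket_a between -0.022 and 0.022 m and y of nail1 in the frame of pocket_a between -0.02 and 0.02 m and z of nail1 in the frame of pocket_a below 0.016 m and angle between the x axis of nail1 and the x axis of box, either way round below 0.3 rad) and (x of nail2 in the frame of pocket_b between -0.022 and 0.022 m and y of nail2 in the frame of pocket_b between -0.02 and 0.02 m and z of nail2 in the frame of pocket_b below 0.016 m and angle between the x axis of nail2 and the x axis of box, either way round below 0.3 rad)) or ((x of nail1 in the frame of pocket_b between -0.022 and 0.022 m and y of nail1 in the frame of pocket_b between -0.02 and 0.02 m and z of nail1 in the frame of pocket_b below 0.016 m and angle between the x axis of nail1 and the x axis of box, either way round below 0.3 rad) and (x of nail2 in the frame of pocket_a between -0.022 and 0.022 m and y of nail2 in the frame of pocket_a between -0.02 and 0.02 m and z of nail2 in the frame of pocket_a below 0.016 m and angle between the x axis of nail2 and the x axis of box, either way round below 0.3 rad))) and contact force between lid and box above 7 N and contact force between the fingers and lid above 3 N); the arm keeps its last pose, push and grip.
It fails at once if the short nail is disturbed (moved more than 30 mm) (distance of short_nail from where it was at the start of the episode above 0.03 m).
It fails at once if the crock is disturbed (moved more than 30 mm) (distance of crock from where it was at the start of the episode above 0.03 m).
It fails at once if the nail gauge is disturbed (moved more than 30 mm) (distance of gauge from where it was at the start of the episode above 0.03 m).
It fails at once if the scroll wrench is disturbed (moved more than 30 mm) (distance of wrench from where it was at the start of the episode above 0.03 m).
It fails at once if the lid is pressed on the box with more than 60 N (contact force between lid and box above 60 N).
It also fails if it takes over 62 s, if anything falls off the work surface, if the arm or the gripper's body presses on something with over 40 N, if the wrist force passes 120 N, or if a joint passes its speed limit or range.

## Working session

There is one attempt and no reset: what is moved stays moved. The work goes in short steps, Python scripts to look and compute and a tool call to move; the robot and the scene stay as the last step left them, time stands still between calls to the robot, and variables do not carry over. Pictures are saved under pics/ and viewed, at most 10 in all, crops included, and the job is handed in when it is done.

Besides the shell and the picture viewer there is one more tool, called after "Emit:" by a JSON object that holds its "name" and its "arguments", one argument or row to a line. move_arm: Moves the arm, as the interface text tells. Its arguments: {"type":"object","properties":{"plan":{"type":"string"},"grip_force":{"type":"number"}},"required":["plan"]}

```bash
ls; mkdir -p pics; cat > h.py <<'E'
import numpy as np, cv2
from rig import env, viewer, recognise, pinpoint
def save(n,f):
    im,d=viewer.get_image(n); cv2.imwrite('pics/'+f,im[:,:,::-1]); return im,d
def ray(c,px):
    K=np.array([[c['fx'],0,c['cx']],[0,c['fy'],c['cy']],[0,0,1.]])
    p=cv2.undistortPoints(np.array(px,float).reshape(-1,1,2),K,np.array([c['k1'],0,0,0.])).reshape(-1,2)
    return np.c_[p,np.ones(len(p))]
def world(c,px,depth):  # pixels + depth -> world
    r=ray(c,px)*np.asarray(depth,float).reshape(-1,1)
    return (r-np.array(c['t']))@np.array(c['R'])
def atz(c,px,z):
    R=np.array(c['R']);C=-R.T@np.array(c['t']); d=ray(c,px)@R
    return C+d*((z-C[2])/d[:,2])[:,None]
E
python3 - <<'E'
from h import *
for n in ['top','scene']:
    im,d=save(n,n+'0.png'); c=viewer.calibration(n)
    print(n,(-np.array(c['R']).T@c['t']).round(3),c['fx'],c['k1'])
    for o in ['box','lid','nail1','short_nail','crock','gauge','wrench']:
        for r in recognise(n,o)[:3]: print(o,np.round(r['extent'],0),round(r['conf'],2))
    np.save(n+'0.npy',d)
print(env.observe()['time_s'])
a=cv2.imread('pics/top0.png'); 
E
```

```text
pics
top [ 0.566 -0.001  0.924] 407.74216368080477 0.004799948138848964
box [281. 229.  53.  74.] 0.91
lid [174. 269.  56.  66.] 0.57
lid [279. 228.  52.  71.] 0.33
nail1 [476. 267.  17.  41.] 0.67
nail1 [394. 227.   9.  43.] 0.53
nail1 [175. 152.  39.  96.] 0.43
short_nail [428. 228.   6.  24.] 0.6
crock [362. 142.  56.  58.] 0.71
crock [283. 229.  55.  66.] 0.67
gauge [441. 160.  61.  23.] 0.95
wrench [176. 150.  38. 100.] 0.63
scene [1.282 0.176 0.761] 377.76340609332897 -0.028017404080852043
box [356. 204.  52.  53.] 0.91
lid [450. 205.  44.  34.] 0.95
lid [213. 221.  53.  20.] 0.25
nail1 [273. 189.  21.  19.] 0.63
short_nail [440. 288.  33.  87.] 0.72
short_nail [270. 228.  49.  54.] 0.52
short_nail [250. 184.  16.  17.] 0.43
crock [272. 227.  51.  59.] 0.91
crock [442. 288.  29.  88.] 0.22
gauge [211. 220.  57.  22.] 0.68
gauge [270. 228.  55.  63.] 0.51
wrench [441. 289.  28.  86.] 0.66
wrench [448. 207.  47.  36.] 0.62
wrench [356. 205.  52.  52.] 0.31
0.8
```

View pics/top0.png

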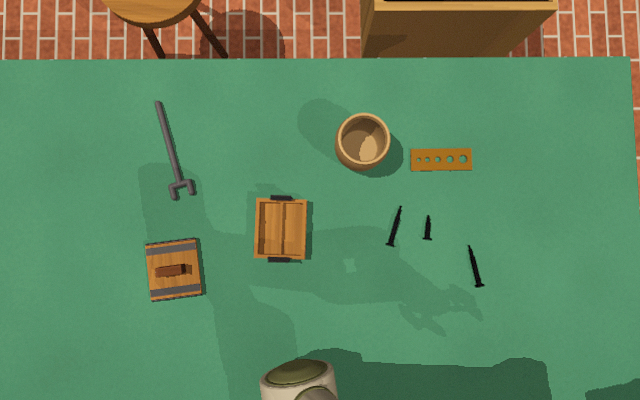

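View pics/scene0.png

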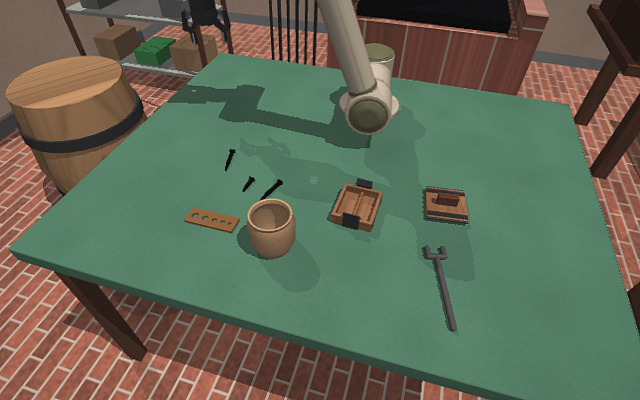

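Top view: box at (281,229), with its hasps at the top and bottom ends. The lid is at (174,269), turned a few degrees, with its grip block near (170,270). The long nails are at (395,227) and (475,267) and the short nail at (428,228). The crock, gauge and wrench are clear of the paths. The scene view agrees: nails at (272,189) and (230,159), short nail at (249,184), box at (357,206), lid at (446,205).

```bash
cat >> h.py <<'E'
def tri(c1,p1,c2,p2):
    A=[];o=[]
    for c,p in((c1,p1),(c2,p2)):
        R=np.array(c['R']);C=-R.T@np.array(c['t']);d=(ray(c,[p])@R)[0];d/=np.linalg.norm(d)
        P=np.eye(3)-np.outer(d,d);A.append(P);o.append(P@C)
    x=np.linalg.lstsq(np.vstack(A),np.hstack(o),rcond=None)[0]
    return x,[np.linalg.norm(a@x-b) for a,b in zip(A,o)]
def dark(im,win,th=45):
    x0,y0,x1,y1=win; m=np.zeros(im.shape[:2],np.uint8)
    m[y0:y1,x0:x1]=(im[y0:y1,x0:x1].max(2)<th)
    n,l,s,c=cv2.connectedComponentsWithStats(m)
    return [(i,s[i],c[i],l==i) for i in range(1,n) if s[i][4]>12]
E
python3 - <<'E'
from h import *
T=viewer.calibration('top');S=viewer.calibration('scene')
t=cv2.imread('pics/top0.png')[:,:,::-1];s=cv2.imread('pics/scene0.png')[:,:,::-1]
td=np.load('top0.npy');sd=np.load('scene0.npy')
tt=dark(t,(380,195,500,300));ss=dark(s,(215,145,290,205))
for i,st,c,m in tt:
    ys,xs=np.nonzero(m);P=np.c_[xs,ys]; (cx,cy),(w,h),a=cv2.minAreaRect(P.astype(np.float32))
    W=atz(T,P,0.005)[:,:2];u=np.linalg.svd(W-W.mean(0))[2][0];pr=(W-W.mean(0))@u
    wd=world(T,P,td[ys,xs])
    mid=W.mean(0)+u*(pr.max()+pr.min())/2
    print('top',c.round(1),st,'len',np.ptp(pr).round(4),'ang',np.degrees(np.arctan2(u[1],u[0])).round(1),'mid',mid.round(4),'z',np.median(wd[:,2]).round(4),'cent skew',((pr.max()+pr.min())/2).round(4), 'u',u.round(3))
for i,st,c,m in ss: print('scene',c.round(1),st)
# triangulate centroids by nearest at z=.005
for i,st,c,m in tt:
    w=atz(T,[c],.005)[0]
    if ss:
        b=min(ss,key=lambda q:np.linalg.norm(atz(S,[q[2]],.005)[0]-w)); print('tri',*tri(T,c,S,b[2]))
# box/lid pixel->depth maps
for nm,win in (('box',(245,185,320,275)),('lid',(135,228,215,310))):
    x0,y0,x1,y1=win; yy,xx=np.mgrid[y0:y1,x0:x1];P=np.c_[xx.ravel(),yy.ravel()];w=world(T,P,td[yy,xx].ravel())
    rng={'box':[(.025,.035),(.035,.06)],'lid':[(.010,.02),(.035,.06)]}[nm]
    for lo,hi in rng:
        k=(w[:,2]>lo)&(w[:,2]<hi);q=w[k]
        r=cv2.minAreaRect((q[:,:2]*1000).astype(np.float32));print(nm,lo,k.sum(),'rect',np.round(r[0],1),np.round(r[1],1),round(r[2],1),'mean',q.mean(0).round(4),'medz',np.median(q[:,2]).round(4))
print('bench z',np.median(world(T,[[330,300]],[td[300,330]])[:,2]))
for n,o in (('lid_grip','lid_grip'),('box','box'),('hasp_nose','hasp_nose'),('pocket_a','pocket_a'),('pocket_b','pocket_b'),('nail1','nail1'),('crock','crock')):
    viewer_top=pinpoint('top',o);sc=pinpoint('scene',o)
    print(o,[(np.round(r['pixel'],1).tolist(),round(r['conf'],2)) for r in viewer_top[:3]],[(np.round(r['pixel'],1).tolist(),round(r['conf'],2)) for r in sc[:3]])
    if viewer_top and sc: print('  tri',*[np.round(v,4) for v in tri(T,viewer_top[0]['pixel'],S,sc[0]['pixel'])])
o=env.observe();print(o['time_s'],o['tool_rot'],viewer.calibration('wrist'))
E
```

```text
top [394.2 228.2] [386 206  15  40 153] len 0.091 ang 162.2 mid [ 0.5586 -0.1786] z 0.0096 cent skew -0.0066 u [-0.952  0.305]
top [427.3 229.1] [423 216   9  24  97] len 0.0516 ang 175.5 mid [ 0.553 -0.252] z 0.0096 cent skew -0.0038 u [-0.997  0.078]
top [474.8 268.7] [469 246  15  41 173] len 0.0918 ang -167.4 mid [ 0.4645 -0.355 ] z 0.0094 cent skew -0.0062 u [-0.976 -0.219]
scene [229.1 158.5] [225 150  10  21  70]
scene [248.2 183.2] [243 177  12  15  56]
scene [271.9 188.8] [261 179  21  21  98]
tri [ 0.55245625 -0.17671388  0.00630669] [np.float64(0.00037918517260112755), np.float64(0.0003791851726013245)]
tri [ 0.54936243 -0.25257322  0.00524691] [np.float64(0.000908746248634208), np.float64(0.0009087462486346895)]
tri [ 0.4584378  -0.35860542  0.00289056] [np.float64(0.0013517538881174793), np.float64(0.0013517538881176404)]
box 0.025 723 rect [558.9  78.8] [111.7 134.6] 87.0 mean [0.5566 0.0804 0.0308] medz 0.0309
box 0.035 254 rect [556.5  64.9] [ 76.4 142.6] 87.6 mean [0.5551 0.0791 0.049 ] medz 0.0495
lid 0.01 2695 rect [471.6 314.8] [127.9 111.7] 6.7 mean [0.4718 0.313
[... 1013 characters left out ...]
], 0.24)]
  tri [ 0.4635 -0.3613 -0.001 ] [0.0044 0.0044]
crock [([355.4, 146.5], 0.86)] [([271.9, 245.7], 0.55)]
  tri [ 7.422e-01 -9.800e-02 -2.000e-04] [0.0048 0.0048]
1.5 [[ 9.37368617e-01  3.48339024e-01 -3.14096787e-05]
 [ 3.48339024e-01 -9.37368617e-01 -1.15661873e-05]
 [-3.34714015e-05 -9.94357843e-08 -9.99999999e-01]] {'fx': 338.06581507373664, 'fy': 338.06581507373664, 'cx': 323.8299549728259, 'cy': 196.90673618237025, 'k1': -0.06704014689354655, 'R': array([[ 3.48823512e-01, -9.37188412e-01, -1.92401798e-04],
       [-8.96484820e-01, -3.33733380e-01,  2.91439529e-01],
       [-2.73197960e-01, -1.01488475e-01, -9.56589235e-01]]), 't': array([-0.55054531, -0.03791205,  0.38053969])}
```

Emit:
{"name": "move_arm", "arguments": {
  "plan": "0.0511 -0.0095 0.0135 0 0 0 0.04; 0.0511 -0.0095 0.0135 0 0 0 0.04; 0.0511 -0.0095 0.0135 0 0 0 0.04; 0.0511 -0.0095 0.0135 0 0 0 0.04; 0.0511 -0.0095 0.0135 0 0 0 0.04; 0.0511 -0.0095 0.0135 0 0 0 0.04; 0 0 0 0 0 0.136 0.04; 0 0 0 0 0 0 0.04",
  "grip_force": 60
}}

```text
time_s: 2.5
position: [0.4594, -0.355, 0.1502]
tool_rot: [[0.976, 0.22, -0.0], [0.22, -0.976, 0.0], [-0.0, -0.0, -1.0]]
ft_force: [-0.2, 0.5, 0.7]
grip_width: 0.04
gripper_force: 0.0
```

```bash
cat >> h.py <<'E'
def yaw(R): return np.degrees(np.arctan2(R[1][0],R[0][0]))
def delta(target,yw=None):
    o=env.observe();R=np.array(o['tool_rot']);d=R.T@(np.array(target)-np.array(o['position']))
    s='delta tool xyz mm %s'%(d*1000).round(1)
    if yw is not None:
        a=(yaw(R)-yw+180)%360-180; s+=' turn z rad %.4f (%.1f deg)'%(np.radians(a),a)
    print(s,'| pos',np.round(o['position'],4),'yaw',yaw(R).round(2),'q6',round(o['q'][5],1),'t',o['time_s'])
def nails(im,c,z=0.006,th=45,win=(0,0,640,400)):
    for i,st,ce,m in dark(im,win,th):
        if st[4]<150: continue
        ys,xs=np.nonzero(m);P=np.c_[xs,ys];W=atz(c,P,z)[:,:2];u=np.linalg.svd(W-W.mean(0),full_matrices=False)[2][0];u=u*np.sign(u[0]);pr=(W-W.mean(0))@u
        print('px',ce.round(0),st,'len',np.ptp(pr).round(4),'wid',np.ptp((W-W.mean(0))@[-u[1],u[0]]).round(4),'ang',np.degrees(np.arctan2(u[1],u[0])).round(1),'mid',(W.mean(0)+u*(pr.max()+pr.min())/2).round(4),'mean',W.mean(0).round(4))
E
python3 - <<'E'
from h import *
c=viewer.calibration('wrist');im,d=save('wrist','w1.png');nails(im,c);np.save('w1d.npy',d)
print(env.observe()['ft_force']); delta([.4596,-.3561,.003],12.6)
E
```

```text
px [129.  38.] [ 101    0   53   78 1483] len 0.0682 wid 0.0236 ang -19.2 mid [ 0.5447 -0.1755] mean [ 0.543  -0.1749]
px [224.  50.] [204   9  34  73 983] len 0.0553 wid 0.0205 ang -7.2 mid [ 0.5534 -0.2539] mean [ 0.5492 -0.2533]
px [327. 183.] [ 317  121   20  109 1105] len 0.0972 wid 0.0174 ang 12.0 mid [ 0.465  -0.3571] mean [ 0.4593 -0.3583]
px [331. 351.] [   32   244   608   156 41336] len 0.7358 wid 0.2182 ang -78.1 mid [ 0.2786 -0.4092] mean [ 0.2779 -0.4055]
[ 0.13696158 -0.29088664 -0.36813425]
delta tool xyz mm [  0.4   0.7 147.4] turn z rad 0.0025 (0.1 deg) | pos [ 0.4591 -0.3554  0.1504] yaw 12.74 q6 27.8 t 2.55
```

View pics/w1.png

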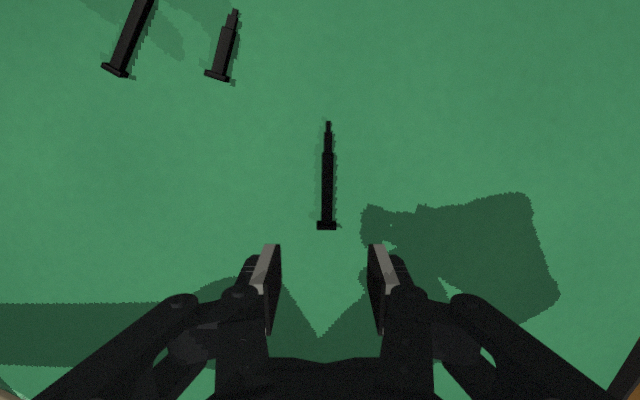

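The wrist view shows nail B at (327,183), lying along the tool axis midway between the pads. The short nail is at (224,50), well clear. Descending and gripping.

Emit:
{"name": "move_arm", "arguments": {
  "plan": "0.0005 0.002 0.045 0 0 0 0.04; 0 0 0.045 0 0 0 0.04; 0 0 0.044 0 0 0 0.04; 0 0 0.013 0 0 0 0.04; 0 0 0 0 0 0 0.0; 0 0 0 0 0 0 0.0; 0 0 0 0 0 0 0.0; 0 0 0 0 0 0 0.0; 0 0 -0.02 0 0 0 0.0; 0 0 -0.045 0 0 0 0.0; 0 0 -0.045 0 0 0 0"
}}

```text
time_s: 3.92
position: [0.46, -0.357, 0.1152]
tool_rot: [[0.976, 0.218, 0.0], [0.218, -0.976, -0.0], [0.0, 0.0, -1.0]]
ft_force: [0.3, -0.9, -1.2]
grip_width: 0.0074
gripper_force: 58.7
```

```bash
python3 - <<'E'
from h import *
o=env.observe();print(o['grip_width'],o['gripper_force'],o['ft_force'],o['position'])
T=viewer.calibration('top')
delta([.52,.060,.13],-3)
E
```

```text
0.007424063062136268 58.71156692504883 [ 0.32532378 -0.85895317 -1.15181919] [ 0.45998418 -0.35700949  0.11516193]
delta tool xyz mm [ 149.6 -393.9  -14.9] turn z rad 0.2724 (15.6 deg) | pos [ 0.46   -0.357   0.1152] yaw 12.61 q6 27.9 t 3.925
```

Emit:
{"name": "move_arm", "arguments": {
  "plan": "0.0156 -0.0525 -0.0056 0 0 0 0; 0.0156 -0.0525 -0.0056 0 0 0 0; 0.0156 -0.0525 -0.0056 0 0 0 0; 0.0156 -0.0525 -0.0056 0 0 0 0; 0.0156 -0.0525 -0.0056 0 0 0 0; 0.0156 -0.0525 -0.0056 0 0 0 0; 0.0156 -0.0525 -0.0056 0 0 0 0; 0.0156 -0.0525 -0.0056 0 0 0 0; 0 0 0 0 0 0.136 0; 0 0 0 0 0 0.136 0; 0 0 0 0 0 0 0"
}}

```text
time_s: 5.3
position: [0.4902, 0.0802, 0.1587]
tool_rot: [[0.999, -0.05, 0.001], [-0.05, -0.999, -0.0], [0.001, -0.0, -1.0]]
ft_force: [-0.1, 0.0, -0.0]
grip_width: 0.0072
gripper_force: 58.8
```

```bash
python3 - <<'E'
from h import *
c=viewer.calibration('wrist');im,d=save('wrist','w2.png');np.save('w2d.npy',d);np.save('w2c.npy',c,allow_pickle=True)
o=env.observe();print(o['position'],yaw(o['tool_rot']))
yy,xx=np.mgrid[0:400,0:640];P=np.c_[xx.ravel(),yy.ravel()];w=world(c,P,d.ravel());ok=(d.ravel()>0)
ok&=(abs(w[:,0]-.558)<.1)&(abs(w[:,1]-.079)<.085)
for lo,hi in ((-.01,.005),(.005,.012),(.017,.023),(.026,.035),(.045,.06)):
    k=ok&(w[:,2]>lo)&(w[:,2]<hi);q=w[k]
    if k.sum()>20:
        r=cv2.minAreaRect((q[:,:2]*1000).astype(np.float32));print(lo,k.sum(),'rect',np.round(r[0],1),np.round(r[1],1),round(r[2],1),'mean',q.mean(0).round(4),'medz',np.median(q[:,2]).round(4))
for o in ('pocket_a','hasp_nose','box'):
    for r in pinpoint('wrist',o)[:3]: print(o,np.round(r['pixel']),round(r['conf'],2),atz(c,[r['pixel']],{'pocket_a':.008,'hasp_nose':.04,'box':0}[o])[0].round(4))
E
```

```text
[0.4902613  0.07998191 0.15858634] -2.822113840908277
-0.01 15032 rect [551.7  79. ] [170.  187.4] 90.0 mean [0.5494 0.0852 0.001 ] medz 0.001
0.005 14579 rect [557.9  76.5] [ 95.  114.9] 87.1 mean [0.5608 0.0763 0.0091] medz 0.0091
0.017 1572 rect [557.7  76.5] [ 95.1 114.8] 87.3 mean [0.5679 0.076  0.0206] medz 0.0208
0.026 6313 rect [558.   76.4] [112.3 130.3] 87.1 mean [0.5646 0.0758 0.0317] medz 0.0319
0.045 1551 rect [556.5  77.1] [ 45.8 140.5] 87.2 mean [0.5712 0.0758 0.0513] medz 0.0516
pocket_a [294. 102.] 0.73 [0.5604 0.1011 0.008 ]
pocket_a [354. 104.] 0.71 [0.5561 0.051  0.008 ]
hasp_nose [330.  13.] 0.96 [0.6213 0.0692 0.04  ]
box [324.  98.] 0.78 [0.562  0.0759 0.    ]
```

View pics/w2.png

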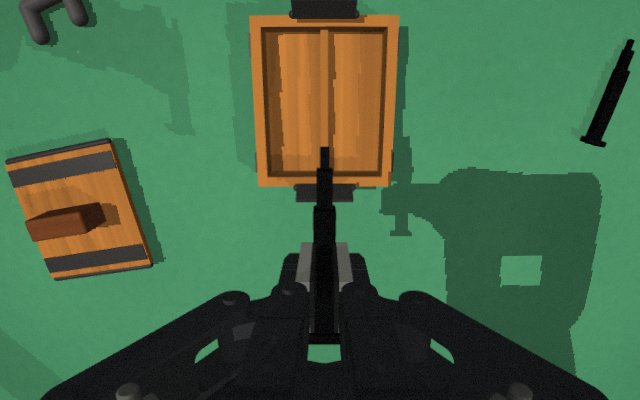

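The wrist view shows the box rim spanning (250..398, 15..187), with both pockets clear and the hasps at (325,8) and (325,193). The held nail is aligned with the tool. Fits at four heights agree on a centre of (0.558, 0.0767) and yaw -2.9°, with the floor at 9 mm and the rim at 31.7 mm, as they should be. Placing the nail in the +y pocket.

Emit:
{"name": "move_arm", "arguments": {
  "plan": "0.0315 -0.01 0 0 0 0 0; 0.0315 -0.01 0.03 0 0 0 0; 0 0 0.045 0 0 0 0; 0 0 0.045 0 0 0 0; 0 0 0.0155 0 0 0 0; 0 0 0 0 0 0 0; 0 0 0 0 0 0 0.02; 0 0 0 0 0 0 0.02; 0 0 0 0 0 0 0.02; 0 0 -0.03 0 0 0 0.02; 0 0 -0.055 0 0 0 0.03; 0 0 -0.055 0 0 0 0.04"
}}

```text
time_s: 7.0
position: [0.554, 0.0967, 0.1646]
tool_rot: [[0.999, -0.052, 0.0], [-0.052, -0.999, 0.0], [0.0, -0.0, -1.0]]
ft_force: [1.0, -0.5, -0.4]
grip_width: 0.0399
gripper_force: 0.0
```

```bash
python3 - <<'E'
from h import *
T=viewer.calibration('top')
im,d=save('top','top1.png');np.save('top1.npy',d)
nails(im,T,.013,45,(262,205,305,256))
g=d[200:260,255:310];print('grip',env.observe()['grip_width'])
delta([.5535,-.1770,.10],-18.5)
E
```

```text
grip 0.039772951258670246
delta tool xyz mm [ 10.  273.5  72.3] turn z rad 0.2710 (15.5 deg) | pos [0.5567 0.0967 0.1722] yaw -2.97 q6 90.8 t 7.05
```

Emit:
{"name": "move_arm", "arguments": {
  "plan": "0.0025 0.0547 0.0046 0 0 0 0.04; 0.0025 0.0547 0.0046 0 0 0 0.04; 0.0025 0.0547 0.0046 0 0 0 0.04; 0.0025 0.0547 0.0046 0 0 0 0.04; 0.0025 0.0547 0.0046 0 0 0 0.04; 0 0 0 0 0 0.1335 0.04; 0 0 0 0 0 0.1335 0.04; 0 0 0 0 0 0 0.04"
}}

```text
time_s: 8.05
position: [0.5524, -0.1772, 0.1397]
tool_rot: [[0.95, -0.313, 0.0], [-0.313, -0.95, -0.0], [0.0, 0.0, -1.0]]
ft_force: [-0.1, 0.2, -1.0]
grip_width: 0.0405
gripper_force: 0.0
```

```bash
python3 - <<'E'
from h import *
T=viewer.calibration('top')
im,d=save('top','top1.png')
nails(im,T,.013,60,(250,205,310,256))
nails(im,T,.013,45,(258,207,303,254))
c=viewer.calibration('wrist');w,dw=save('wrist','w3.png');nails(w,c,win=(150,0,500,300))
a=np.vstack([im[180:280,220:420].repeat(3,0).repeat(3,1)[:, :600],w[0:300,20:620]]);cv2.imwrite('pics/c3.png',a[:,:,::-1])
delta([.5523,-.1766,.003],-18)
E
```

```text
px [325. 185.] [ 316  121   20  112 1164] len 0.0965 wid 0.0168 ang -17.7 mid [ 0.5581 -0.18  ] mean [ 0.5526 -0.1782]
px [411. 163.] [402 123  26  70 913] len 0.0589 wid 0.0197 ang -5.0 mid [ 0.5532 -0.2535] mean [ 0.5488 -0.2531]
px [257. 280.] [ 219  245   62   55 1535] len 0.0828 wid 0.049 ang -67.7 mid [ 0.485  -0.0886] mean [ 0.4852 -0.0893]
px [391. 281.] [ 367  245   62   55 1561] len 0.082 wid 0.0495 ang 31.7 mid [ 0.4458 -0.2086] mean [ 0.4461 -0.2084]
px [466. 297.] [451 294  33   6 150] len 0.0317 wid 0.0064 ang 68.1 mid [ 0.4048 -0.2744] mean [ 0.4056 -0.2726]
delta tool xyz mm [ -0.3  -0.3 136.7] turn z rad -0.0021 (-0.1 deg) | pos [ 0.5524 -0.177   0.1397] yaw -18.12 q6 78.7 t 8.15
```

View pics/c3.png

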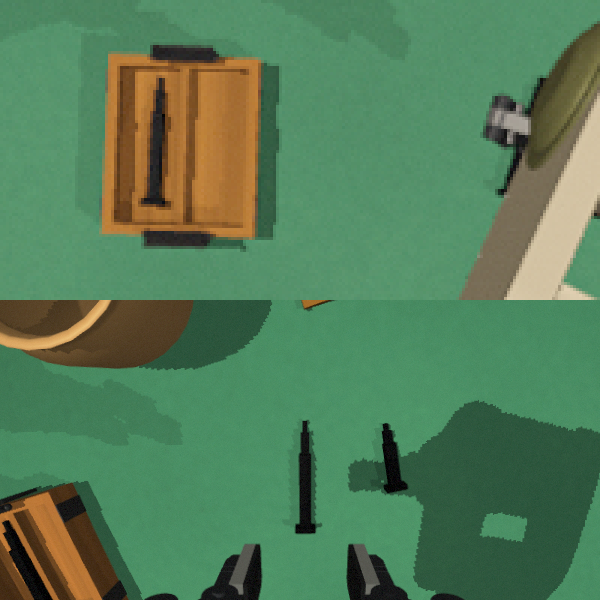

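The top crop shows nail 1 lying flat in the +y pocket. The wrist crop shows nail A centred between the pads, with the short nail about 75 mm to the side.

Emit:
{"name": "move_arm", "arguments": {
  "plan": "0 0.001 0.045 0 0 0 0.04; 0 0 0.045 0 0 0 0.04; 0 0 0.034 0 0 0 0.04; 0 0 0.0127 0 0 0 0.04; 0 0 0 0 0 0 0.0; 0 0 0 0 0 0 0.0; 0 0 0 0 0 0 0.0; 0 0 0 0 0 0 0.0; 0 0 -0.02 0 0 0 0.0; 0 0 -0.05 0 0 0 0.0; 0 0 -0.05 0 0 0 0; 0 0 0 0 0 0 0"
}}

```text
time_s: 9.65
position: [0.5536, -0.1788, 0.1271]
tool_rot: [[0.95, -0.314, 0.007], [-0.314, -0.95, -0.004], [0.008, 0.002, -1.0]]
ft_force: [-0.1, 0.2, -0.7]
grip_width: 0.0076
gripper_force: 58.8
```

```bash
python3 - <<'E'
from h import *
o=env.observe();print(o['grip_width'],o['gripper_force'])
delta([.552,.0571,.123],-2.9)
E
```

```text
0.007638663050282167 58.7677127122879
delta tool xyz mm [ -75.6 -223.5    3.1] turn z rad -0.2683 (-15.4 deg) | pos [ 0.5536 -0.1788  0.1271] yaw -18.27 q6 78.7 t 9.65
```

Emit:
{"name": "move_arm", "arguments": {
  "plan": "-0.0148 -0.0447 0 0 0 0 0; -0.0148 -0.0447 0 0 0 0 0; -0.0148 -0.0447 0 0 0 0 0; -0.0148 -0.0447 0 0 0 0 0; -0.0148 -0.0447 0 0 0 0 0; 0 0 0 0 0 -0.134 0; 0 0 0 0 0 -0.134 0; 0 0 0 0 0 0 0; 0 0 0 0 0 0 0"
}}

```text
time_s: 10.78
position: [0.5518, 0.0573, 0.1225]
tool_rot: [[0.999, -0.054, -0.001], [-0.054, -0.999, 0.0], [-0.001, -0.0, -1.0]]
ft_force: [-0.2, -0.4, -0.7]
grip_width: 0.0076
gripper_force: 58.9
```

```bash
python3 - <<'E'
from h import *
delta([.552,.0571,.023],-2.9)
E
```

```text
delta tool xyz mm [ 0.3  0.1 99.5] turn z rad -0.0033 (-0.2 deg) | pos [0.5518 0.0573 0.1225] yaw -3.09 q6 86.8 t 10.775
```

Emit:
{"name": "move_arm", "arguments": {
  "plan": "0 0 0.045 0 0 0 0; 0 0 0.04 0 0 0 0; 0 0 0.0145 0 0 0 0; 0 0 0 0 0 0 0; 0 0 0 0 0 0 0.02; 0 0 0 0 0 0 0.02; 0 0 0 0 0 0 0.02; 0 0 -0.03 0 0 0 0.02; 0 0 -0.055 0 0 0 0.04; 0 0 -0.055 0 0 0 0.04; 0 0 0 0 0 0 0.04; 0 0 0 0 0 0 0.04"
}}

```text
time_s: 12.28
position: [0.5515, 0.0574, 0.163]
tool_rot: [[0.999, -0.051, -0.001], [-0.051, -0.999, 0.0], [-0.001, -0.0, -1.0]]
ft_force: [0.1, 0.2, -0.4]
grip_width: 0.0401
gripper_force: 0.0
```

```bash
python3 - <<'E'
from h import *
delta([.4535,.3115,.15],6.8)
E
```

```text
delta tool xyz mm [-110.9 -248.7   13.1] turn z rad -0.1699 (-9.7 deg) | pos [0.5515 0.0574 0.163 ] yaw -2.93 q6 86.6 t 12.275
```

Emit:
{"name": "move_arm", "arguments": {
  "plan": "-0.0185 -0.0504 0.0026 0 0 0 0.05; -0.0185 -0.0504 0.0026 0 0 0 0.05; -0.0185 -0.0504 0.0026 0 0 0 0.05; -0.0185 -0.0504 0.0026 0 0 0 0.05; -0.0185 -0.0504 0.0026 0 0 0 0.05; 0 0 0 0 0 -0.174 0.05; 0 0 0 0 0 -0.174 0.05; 0 0 0 0 0 -0.174 0.05; 0 0 0 0 0 -0.174 0.05; 0 0 0 0 0 -0.174 0.05; 0 0 0 0 0 -0.174 0.05; 0 0 0 0 0 -0.174 0.05"
}}

```text
time_s: 13.78
position: [0.4719, 0.3135, 0.1486]
tool_rot: [[0.388, 0.922, -0.003], [0.922, -0.388, -0.001], [-0.002, -0.002, -1.0]]
ft_force: [-0.3, -0.5, 0.2]
grip_width: 0.05
gripper_force: 0.0
```

Emit:
{"name": "move_arm", "arguments": {
  "plan": "0 0 0 0 0 -0.174 0.05; 0 0 0 0 0 -0.174 0.05; 0 0 0 0 0 -0.174 0.05; 0 0 0 0 0 0 0.05; 0 0 0 0 0 0 0.05"
}}

```text
time_s: 14.4
position: [0.4722, 0.3136, 0.1496]
tool_rot: [[-0.114, 0.993, -0.001], [0.993, 0.114, -0.001], [-0.0, -0.002, -1.0]]
ft_force: [-0.4, 0.7, -0.0]
grip_width: 0.0502
gripper_force: 0.0
```

```bash
python3 - <<'E'
from h import *
c=viewer.calibration('wrist');w,d=save('wrist','w4.png')
t,_=save('top','top2.png')
a=np.vstack([t[180:280,220:420].repeat(3,0).repeat(3,1)[:, :600],w[0:300,20:620]]);cv2.imwrite('pics/c4.png',a[:,:,::-1])
yy,xx=np.mgrid[0:400,0:640];P=np.c_[xx.ravel(),yy.ravel()];p=world(c,P,d.ravel());ok=(d.ravel()>0)&(abs(p[:,0]-.472)<.1)&(abs(p[:,1]-.314)<.09)&(yy.ravel()<300)
for lo,hi in ((-.01,.005),(.011,.02),(.040,.05)):
    q=p[ok&(p[:,2]>lo)&(p[:,2]<hi)];r=cv2.minAreaRect((q[:,:2]*1000).astype(np.float32));print(lo,len(q),'rect',np.round(r[0],1),np.round(r[1],1),round(r[2],1),'mean',q.mean(0).round(4),'medz',np.median(q[:,2]).round(4))
r=pinpoint('wrist','lid_grip')[:1];print(r and (r[0]['pixel'],r[0]['conf'],atz(c,[r[0]['pixel']],.034)))
delta([.472,.314,.017],96.8)
E
```

```text
-0.01 23739 rect [472. 314.] [180. 200.] 90.0 mean [0.4678 0.3344 0.001 ] medz 0.001
0.011 16521 rect [472.  311.9] [128.  110.4] 6.6 mean [0.4716 0.3164 0.0162] medz 0.0162
0.04 1828 rect [471.5 312.9] [20.  55.8] 6.6 mean [0.4713 0.3145 0.0457] medz 0.0458
([323.9, 190.9], 0.6, array([[0.47289269, 0.31358953, 0.034     ]]))
delta tool xyz mm [  0.4  -0.4 133.2] turn z rad -0.0024 (-0.1 deg) | pos [0.4725 0.3137 0.1502] yaw 96.66 q6 15.0 t 14.55
```

View pics/c4.png

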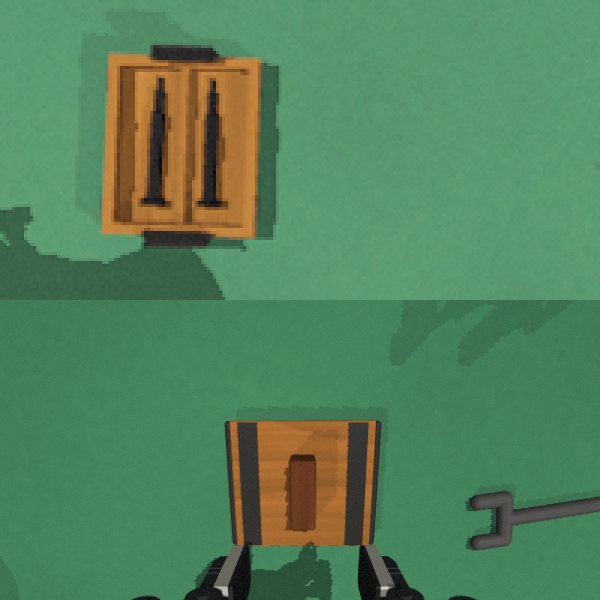

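Top crop: both nails lie flat, one in each pocket. Wrist crop: the lid lies below with its grip block at (302,490), between the pads. Gripping the block across its 20 mm.

Emit:
{"name": "move_arm", "arguments": {
  "plan": "-0.001 0 0.045 0 0 0 0.05; 0 0 0.045 0 0 0 0.05; 0 0 0.032 0 0 0 0.05; 0 0 0.0105 0 0 0 0.05; 0 0 0 0 0 0 0.0; 0 0 0 0 0 0 0.0; 0 0 0 0 0 0 0.0; 0 0 0 0 0 0 0.0; 0 0 -0.02 0 0 0 0.0; 0 0 -0.05 0 0 0 0.0; 0 0 -0.05 0 0 0 0; 0 0 0 0 0 0 0",
  "grip_force": 100
}}

```text
time_s: 16.05
position: [0.4741, 0.3134, 0.142]
tool_rot: [[-0.118, 0.993, 0.008], [0.993, 0.118, 0.003], [0.002, 0.008, -1.0]]
ft_force: [-0.1, -0.3, -2.5]
grip_width: 0.0187
gripper_force: 98.3
```

```bash
python3 - <<'E'
from h import *
o=env.observe();print(o['grip_width'],o['gripper_force'],o['ft_force'])
delta([.558,.0768,.13],87.1)
E
```

```text
0.018660471110902303 98.27095627784729 [-0.09505047 -0.2938068  -2.53599842]
delta tool xyz mm [-244.9   55.3   12. ] turn z rad 0.1687 (9.7 deg) | pos [0.4741 0.3134 0.142 ] yaw 96.77 q6 14.8 t 16.05
```

Emit:
{"name": "move_arm", "arguments": {
  "plan": "-0.0489 0.0115 0 0 0 0 0; -0.0489 0.0115 0 0 0 0 0; -0.0489 0.0115 0 0 0 0 0; -0.0489 0.0115 0 0 0 0 0; -0.0489 0.0115 0 0 0 0 0; 0 0 0 0 0 0.169 0; 0 0 0 0 0 0 0; 0 0 0 0 0 0 0; 0 0 0 0 0 0 0"
}}

```text
time_s: 17.18
position: [0.5583, 0.0773, 0.1378]
tool_rot: [[0.048, 0.999, -0.0], [0.999, -0.048, 0.0], [0.0, -0.0, -1.0]]
ft_force: [0.4, -0.2, -1.7]
grip_width: 0.0184
gripper_force: 98.1
```

```bash
python3 - <<'E'
from h import *
c=viewer.calibration('wrist');o=env.observe();w,d=save('wrist','w5.png');cv2.imwrite('pics/c5.png',w[:,:,::-1])
print('F',np.round(o['ft_force'],2))
yy,xx=np.mgrid[0:400,0:640];P=np.c_[xx.ravel(),yy.ravel()];p=world(c,P,d.ravel());ok=(d.ravel()>0)&(abs(p[:,0]-.558)<.09)&(abs(p[:,1]-.077)<.09)
zz=o['position'][2]
print(np.histogram(p[ok][:,2],np.arange(0,.22,.01))[0])
q=p[ok&(abs(p[:,2]-zz)<.006)]
r=cv2.minAreaRect((q[:,:2]*1000).astype(np.float32));print(len(q),np.round(r[0],1),np.round(r[1],1),round(r[2],1),q.mean(0),)
A=np.c_[q[:,:2],np.ones(len(q))];print('plane',np.linalg.lstsq(A,q[:,2],rcond=None)[0])
delta([.558,.0768,.0745],87.1)
E
```

```text
F [ 0.37 -0.23 -1.67]
[10901   269   229  2154     0     0     0     0     0     0     0     0
   240 33958   607  1012  6834  1231  2813  8055  6453]
34056 [559.   76.9] [110.4 128.2] 87.3 [0.56009858 0.10065695 0.13461101]
plane [-0.00100323 -0.00282245  0.13545702]
delta tool xyz mm [-0.5 -0.3 63.4] turn z rad 0.0018 (0.1 deg) | pos [0.5583 0.0772 0.1379] yaw 87.2 q6 -1.4 t 17.225
```

View pics/c5.png

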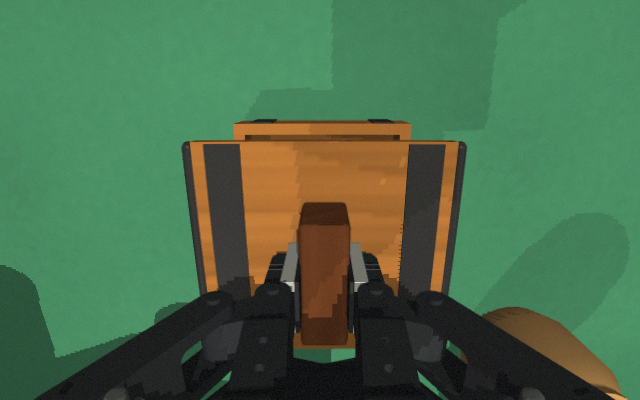

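The view shows the lid level and centred over the box: plate edges at columns 185–465, box rim visible behind at row 130. Measured lid centre is (0.559, 0.0769) and yaw -2.7°, so it needs about 1 mm of x correction.

Emit:
{"name": "move_arm", "arguments": {
  "plan": "0 -0.0008 0.03 0 0 0 0; 0 0 0.03 0 0 0 0; 0 0 0.014 0 0 0 0; 0 0 0.004 0 0 0 0; 0 0 0 0 0 0 0; 0 0 0 0 0 0 0",
  "grip_force": 120
}}

```text
time_s: 17.98
position: [0.5582, 0.0768, 0.0608]
tool_rot: [[0.051, 0.999, 0.002], [0.999, -0.051, -0.0], [-0.0, 0.002, -1.0]]
ft_force: [0.8, 0.2, -1.5]
grip_width: 0.018
gripper_force: 120.4
```

Emit:
{"name": "move_arm", "arguments": {
  "plan": "0 0 0.002 0 0 0 0; 0 0 0.002 0 0 0 0; 0 0 0.002 0 0 0 0; 0 0 0 0 0 0 0; 0 0 0 0 0 0 0"
}}

```text
time_s: 18.6
position: [0.5576, 0.0768, 0.0541]
tool_rot: [[0.051, 0.999, -0.0], [0.999, -0.051, 0.0], [0.0, -0.0, -1.0]]
ft_force: [-3.4, 0.5, 3.0]
grip_width: 0.0178
gripper_force: 121.4
```

Emit:
{"name": "move_arm", "arguments": {
  "plan": "0 -0.0006 0.001 0 0 0 0; 0 0 0.001 0 0 0 0; 0 0 0 0 0 0 0; 0 0 0 0 0 0 0"
}}

```text
time_s: 19.1
position: [0.5578, 0.0768, 0.0529]
tool_rot: [[0.051, 0.999, 0.002], [0.999, -0.051, -0.0], [-0.0, 0.002, -1.0]]
ft_force: [-4.9, 0.3, 9.0]
grip_width: 0.0183
gripper_force: 122.3
```

Emit:
{"name": "move_arm", "arguments": {
  "plan": "0 0 0.001 0 0 0 0; 0 0 0.001 0 0 0 0; 0 0 0 0 0 0 0; 0 0 0 0 0 0 0"
}}

```text
time_s: 19.6
position: [0.5583, 0.0768, 0.0518]
tool_rot: [[0.051, 0.999, 0.004], [0.999, -0.051, -0.0], [-0.0, 0.004, -1.0]]
ft_force: [-6.3, -0.3, 16.6]
grip_width: 0.0182
gripper_force: 123.5
```

Emit:
{"name": "move_arm", "arguments": {
  "plan": "0 -0.0007 0 0 0 0 0; 0 -0.0007 0 0 0 0 0; 0 0 0 0 0 0 0"
}}

```text
time_s: 19.98
position: [0.5576, 0.0768, 0.0518]
tool_rot: [[0.051, 0.999, 0.006], [0.999, -0.051, -0.0], [-0.0, 0.006, -1.0]]
ft_force: [-2.0, 0.4, 13.9]
grip_width: 0.0176
gripper_force: 122.9
```

```bash
python3 - <<'E'
from h import *
o=env.observe();print(o['ft_force'],o['wrist_torque'],o['position'],np.array(o['tool_rot']).round(4)[:,2])
E
```

```text
[-2.00930177  0.38874098 13.85973756] [ 0.07871478 -0.23714084  0.07444864] [0.55757763 0.07678504 0.05180506] [ 5.9e-03 -3.0e-04 -1.0e+00]
```

Emit:
{"name": "move_arm", "arguments": {
  "plan": "0 -0.0004 0.001 0 0 0 0; 0 0 0.001 0 0 0 0; 0 0 0 0 0 0 0; 0 0 0 0 0 0 0"
}}

```text
time_s: 20.48
position: [0.5577, 0.0767, 0.0508]
tool_rot: [[0.051, 0.999, 0.008], [0.999, -0.051, -0.001], [-0.0, 0.008, -1.0]]
ft_force: [-2.6, 0.8, 20.7]
grip_width: 0.0181
gripper_force: 124.3
```

Emit:
{"name": "move_arm", "arguments": {
  "plan": "0 0 0.001 0 0 0 0; 0 0 0.001 0 0 0 0; 0 0 0 0 0 0 0; 0 0 0 0 0 0 0"
}}

```text
time_s: 20.98
position: [0.5582, 0.0767, 0.0494]
tool_rot: [[0.051, 0.999, 0.009], [0.999, -0.051, -0.001], [-0.0, 0.009, -1.0]]
ft_force: [-6.0, -0.5, 26.3]
grip_width: 0.0177
gripper_force: 124.7
```

Emit:
{"name": "move_arm", "arguments": {
  "plan": "0 -0.0006 0.001 0 0 0 0; 0 0 0.001 0 0 0 0; 0 0 0 0 0 0 0; 0 0 0 0 0 0 0"
}}

```text
time_s: 21.48
position: [0.5557, 0.0768, 0.0439]
tool_rot: [[0.051, 0.999, 0.002], [0.999, -0.051, -0.0], [-0.0, 0.002, -1.0]]
ft_force: [5.1, 0.1, -2.3]
grip_width: 0.0179
gripper_force: 120.8
```

```bash
python3 - <<'E'
from h import *
c=viewer.calibration('wrist');o=env.observe();w,d=save('wrist','w6.png')
print('F',np.round(o['ft_force'],2),np.round(o['wrist_torque'],2),o['position'])
yy,xx=np.mgrid[0:400,0:640];P=np.c_[xx.ravel(),yy.ravel()];p=world(c,P,d.ravel());ok=(d.ravel()>0)&(abs(p[:,0]-.558)<.09)&(abs(p[:,1]-.077)<.09)
zz=o['position'][2]
q=p[ok&(abs(p[:,2]-zz+.004)<.005)&(abs(p[:,0]-.558)<.06)]
r=cv2.minAreaRect((q[:,:2]*1000).astype(np.float32));print(len(q),np.round(r[0],1),np.round(r[1],1),round(r[2],1),np.median(q,0))
A=np.c_[q[:,:2]-[.558,.077],np.ones(len(q))];print('plane',np.linalg.lstsq(A,q[:,2],rcond=None)[0])
E
```

```text
F [ 5.12  0.11 -2.34] [ 0.02 -0.92  0.01] [0.55569866 0.07678701 0.04386053]
32223 [558.   77.4] [114. 120.] 90.0 [0.55970865 0.10441899 0.0405784 ]
plane [ 0.00265206 -0.00576888  0.040712  ]
```

The hasps have snapped: the force fell from 26 N to about 0 and the plate top is at about 40 mm. Recentring in x, then pressing home.

Emit:
{"name": "move_arm", "arguments": {
  "plan": "0 0.001 0.001 0 0 0 0; 0 0.0005 0.001 0 0 0 0; 0 0 0.001 0 0 0 0; 0 0 0 0 0 0 0; 0 0 0 0 0 0 0"
}}

```text
time_s: 22.15
position: [0.5557, 0.0768, 0.0415]
tool_rot: [[0.051, 0.999, -0.001], [0.999, -0.051, -0.0], [-0.0, -0.001, -1.0]]
ft_force: [-2.1, -0.6, 7.8]
grip_width: 0.0175
gripper_force: 121.9
```

Emit:
{"name": "move_arm", "arguments": {
  "plan": "0 0 0.001 0 0 0 0; 0 0 0.001 0 0 0 0; 0 0 0 0 0 0 0; 0 0 0 0 0 0 0; 0 0 0 0 0 0 0"
}}

```text
time_s: 22.78
position: [0.5557, 0.0768, 0.0414]
tool_rot: [[0.051, 0.999, 0.0], [0.999, -0.051, -0.0], [-0.0, 0.0, -1.0]]
ft_force: [-8.7, -1.4, 25.4]
grip_width: 0.0181
gripper_force: 124.6
```

```bash
python3 - <<'E'
from h import *
c=viewer.calibration('wrist');o=env.observe();w,d=save('wrist','w7.png');t,_=save('top','top3.png')
print('F',np.round(o['ft_force'],2),np.round(o['wrist_torque'],2),o['position'])
yy,xx=np.mgrid[0:400,0:640];P=np.c_[xx.ravel(),yy.ravel()];p=world(c,P,d.ravel());ok=(d.ravel()>0)&(abs(p[:,0]-.558)<.054)&(abs(p[:,1]-.077)<.09)
q=p[ok&(abs(p[:,2]-.038)<.005)]
print(len(q),np.median(q,0));A=np.c_[q[:,:2]-[.558,.077],np.ones(len(q))];print('plane',np.linalg.lstsq(A,q[:,2],rcond=None)[0])
cv2.imwrite('pics/c7.png',w[:,:,::-1])
E
```

```text
F [-8.73 -1.36 25.43] [-0.11  1.38  0.01] [0.55571257 0.07684454 0.04142225]
28471 [0.55944081 0.10498853 0.03828629]
plane [ 4.29494741e-05 -4.99105632e-03  3.84064326e-02]
```

View pics/c7.png

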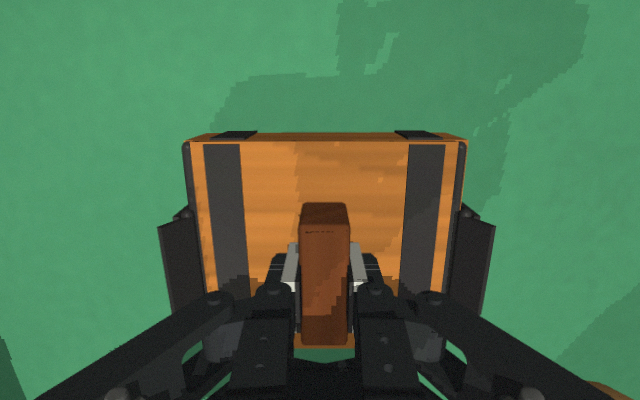

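The view shows the lid level on the rim, with both hasps closed over its short edges at (185,215) and (475,215). The plate top is at about 37.4 mm, so the origin is about 22.4 mm up. The press is steady at about 25 N, so I'm handing in.

```bash
python3 - <<'E'
from h import *
print(env.observe()['ft_force'],env.observe()['time_s']);print(env.close_job())
E
```

```text
[-8.03149114 -1.07394653 25.87861299] 22.875
the job is handed in; nothing more can be done
None
```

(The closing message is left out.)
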